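# Lock the label printer's cover stud with its key

## Robot

A 7-joint arm with a two-finger parallel gripper is mounted at the origin on the work surface. World frame = base frame: x ahead of the robot, y to its left, z up, the work surface at z = 0. Lengths are in m, angles in rad, forces in N, time in s.
With the tool pointing down it reaches from about 0.35 to 0.9 m from the base axis. Payload 8.1 kg.
Tool frame: the origin (TCP) lies midway between the tips of the shut fingers; the grasp point (between the pads) lies 19 mm behind it (env.grip_point_offset is the distance from the TCP to the grasp point, in m); z points along the fingers, y is the line along which they close (so a half turn about z gives the same grasp; the last joint's range is limited). The gripper opens to 85 mm and grips with 20 to 120 N. Pads are 22 mm wide; open, the fingers measure 114 mm over their backs; the gripper's body (76 mm by 85 mm) begins 54 mm behind the grasp point. The pads swing forward as they close: fully open they stand 13 mm farther back than shut.
Start: joints at [1.153, 0.434, 0.025, 1.573, -0.012, 1.134, -0.075], TCP at [0.193, -0.594, 0.201] pointing down, gripper open.
Joint ranges: [-2.62, 2.62], [-0.44, 2.09], [-1.27, 1.32], [0.08, 2.57], [-1.32, 4.46], [0.12, 2], [-2.74, 2.74]. Speed limits (rad/s): [2.22, 2.22, 3.01, 3.01, 3.14, 3.14, 3.14].

## Interface

Orientations are given as a unit quaternion [x, y, z, w].
In Python, from workcell import env gives the robot as it stands. The module is installed in compiled form; this text tells all that it offers.
- The arm moves only by the tool play_rows, never from a script. Its argument "motion" is one flat list of numbers, 7 for each row, row after row: the turn, a rotation vector about the tool's x, y, z in units of 6 degrees (1.0 is 6 degrees), then the shift along the tool's x, y, z in units of 40 mm (1.0 is 40 mm), then the opening, from 0 (shut) to 1 (fully open). In form: [wx, wy, wz, tx, ty, tz, fingers, wx, wy, wz, tx, ty, tz, fingers, ...]. A call has 1 to 12 rows; each row shifts and turns the commanded pose from where the row before left it, along the tool's axes as they then stand; what a row does not reach is not made up. A row lasts 1/12 s, in which the tool goes at most 41.7 mm and 7.16 degrees, less where a joint would pass 70% of its speed; a pose out of reach is approached as far as the arm can. A call is refused whole if a number of a shift passes 1 or a number of a turn 1, either way. A call with a gripper value outside its range is refused whole. The fingers move at their own pace and stop on an object; the grip force is fixed at half the most. Time passes only in rows, so rows that do not move let the fingers close. It gives the time, the measured TCP pose, the force, the opening and the grip force at its end, in the units of the state.
- env.get_obs(): the state, without advancing time (a new reading comes with each control period).
- env.read_camera(name): name is "scene" or "top" or "wrist"; returns a dict with "pixels" (420x560x3 uint8, blue, green, red), "range_z" (420x560 float32, m along the optical axis (not along the pixel's ray), 0 where there is no reading), "vfov" (degrees; the focal length in pixels is half the picture's height over the tangent of half this angle, whatever the lens; pixels are square), "cx", "cy" (the principal point, pixels), "R" (3x3) and "t" (3): a world point X has camera coordinates R X + t; the wrist camera has in their place "hand_eye" (4x4, takes a point from camera to tool coordinates, whose origin is the TCP and whose axes are the flange's). Camera axes: x right, y down, z forward; pixel columns grow to the right and rows downward; lengths in m; the calibration is good to about 2 mm. A picture is of the moment at which its call begins: read the wrist's pose just before it.
- env.finish_job(): hands the job in; it is judged then, once.
The state is a dict: "time": time; "joint_positions": joint angles; "qvel": joint speeds; "tau": joint torques, N m; "eef_pos": TCP position; "ee_rot": TCP orientation; "force": force on the tool from outside, world axes, zero at the start; "ft_torque": the same for the moment, N m; "grip_width": finger opening in m; "finger_force": force on a finger pad.
Only numpy, scipy, OpenCV 4.12 (cv2) and the standard library are available. Lean on these libraries where they do the work, as an engineer would, in place of code of your own. Each camera call takes 0.05 s, during which the arm holds its last target. There are 200 camera calls.

## Task

The cover of the label printer on the pear packing bench has been left unfastened. Take the orange key out of its stand, fit its blade in the slot of the raised brass stud, press the stud in and turn it clockwise, nearly a quarter turn, until it drops fully down into its catch and its red band is hidden, then put the key back upright, fully down in its stand, and let go. The cover is thin: press and turn with feeling, never with more than about 30 N on the printer, touch the printer with nothing but the key, and leave the other things on the bench where they are.

Things in the scene. Friction and masses are not known exactly. Their poses are not given: they have to be found in the camera images.
- printer: white bench-top label printer, 240 (x) x 200 (y) x 100 mm high, fixed, with a grey cover plate on top that carries the brass stud. Origin: centre of its underside; its front, with the label slot, faces its -x
- stud_seat (a point): nominal centre of the stud's top face while still raised, 17 mm above the cover, fixed to the printer; its x axis runs along the stud's slot as it stands at the start (true to 4 degrees). The stud is a brass disc, 30 mm across, 9 mm thick, on a red shank that shows 8 mm while raised. The slot runs right across the disc, 5 mm wide, 7 mm deep
- stud_foot (a point): point on the cover's top face straight below stud_seat, same axes, fixed to the printer. The stud FLOATS sideways in its hole: its true centre lies up to 2.5 mm along this x and up to 5 mm along this y (across the slot) from here, different each time and not measured. A sideways push of about 5 N shifts it, at most 3.5 mm in x and 6 mm in y from here
- stud_drop (a joint): how far the stud is pushed down, m: 0 raised, 0.003 pressed in on the turning track, 0.008 dropped in its catch (disc on the cover). About 6 N overcomes its seal's friction (damping 30 N s/m); it stays where it is left. It must be in 3 mm before it can turn
- stud_turn (a joint): how far the stud is turned clockwise seen from above, rad: 0 at the start. Somewhere between 1.0 and 1.4 (different each time, not shown) is the catch, a pocket 0.18 rad wide in the track: pressed with 12 to 18 N it drops in there, 5 mm further down, and can then not turn. Turned past it unpressed, it meets a hard stop 0.45 rad beyond. It turns easily on the track
- key_grip (a point): centre of the key's flat orange grip, 34 (x) x 12 (y) x 44 mm (z), pinched across y. The key stands upright, z up, about 120 g. Its blade tip is 71 mm below this point: steel, 14 mm wide (x) x 3 mm thick (y), 11 mm long, tip square. Above it a shank 12 mm across, then a collar 26 mm across, 4 mm thick, whose underside is 26 mm below this point
- stand_hole (a point): centre of the mouth of the stand's hole, in the top of a grey block 60 x 60 x 46 mm fixed to the bench; plain round hole 18 mm across with a 3 mm chamfer, right through. The key stands in it with its collar on the block, its grip's centre 26 mm above this point, at any yaw
- label_roll: loose paper roll 84 mm across, 50 mm high, standing on the bench; origin at its underside's centre. Leave alone
- pear: loose pear with a red sticker, 70 mm across, 100 mm high with stem, standing; origin at its underside. Leave alone
- pear_two: a second loose pear of the same size; origin at its underside. Leave alone
- punnet: blue open tray 170 x 120 x 60 mm; origin at its underside's centre. Leave alone
- brush: hand brush lying on the bench along its x; origin at its underside. Leave alone
- cup: green cup, 72 mm across, 85 mm high; origin at its underside. Leave alone
Mind the look-alikes: they are no part of the job. What is shaped like the part that bears key_grip but blue is not meant.

How it is judged:
On the way, in this order (a step that is already met when the one before it is completed fails the run):
1. the key has been lifted out of its stand (z of key_grip in the frame of stand_hole above 0.075 m), for 0.1 s.
2. the stud has been turned and has dropped into its catch (value of joint stud_drop above 0.0068 m and value of joint stud_turn above 0.8 rad), for 0.2 s.
At the end, for the whole second after the job is handed in: the stud is down in its catch (pushed at least 6.8 of its 8 mm, turned more than 0.8 rad) and the key stands upright (within 0.1 rad) in its stand again, its collar within 3 mm of the block's top and its axis within 8 mm of the hole's, released (all of step 2 and horizontal distance between key_grip and stand_hole below 0.008 m and z of key_grip in the frame of stand_hole below 0.029 m and angle between key_grip's own z axis and vertical below 0.1 rad); the robot touches nothing.
It fails at once if the printer was pressed or knocked with more than 40 N (contact force between anything else and printer above 40 N).
It fails at once if the gripper touched the printer (contact force between the fingers and printer above 1 N).
It fails at once if another thing on the bench was moved by more than 25 mm (distance of any of label_roll, pear, pear_two, punnet, brush, cup from where it was at the start of the episode above 0.025 m).
It also fails if it takes over 70 s, if anything falls off the work surface, if the arm or the gripper's body presses on something with over 40 N, if the wrist force passes 120 N, or if a joint passes its speed limit or range.

## Working session

There is one attempt and no reset: what is moved stays moved. The work goes in short steps, Python scripts to look and compute and a tool call to move; the robot and the scene stay as the last step left them, time stands still between calls to the robot, and variables do not carry over. Pictures are saved under pics/ and viewed, at most 10 in all, crops included, and the job is handed in when it is done.

Besides the shell and the picture viewer there is one more tool, called after ">>>" as name(argument=value, ...) on one line, values as JSON. play_rows: Moves the arm, as the interface text tells. Its arguments: {"type":"object","properties":{"motion":{"type":"array"}},"required":["motion"]}

```bash
mkdir -p pics; cat > h.py <<'E'
import numpy as np, cv2
from scipy.spatial.transform import Rotation as Rn
from workcell import env
def cam(n):
    o=env.get_obs(); c=env.read_camera(n); c['o']=o
    if 'hand_eye' in c:
        T=np.eye(4);T[:3,:3]=Rn.from_quat(o['ee_rot']).as_matrix();T[:3,3]=o['eef_pos']
        c['M']=T@np.array(c['hand_eye'])
    else:
        W=np.eye(4);W[:3,:3]=c['R'];W[:3,3]=np.ravel(c['t']);c['M']=np.linalg.inv(W)
    c['f']=210/np.tan(np.radians(c['vfov'])/2)
    return c
def ray(c,u,v):
    d=c['M'][:3,:3]@np.array([(u-c['cx'])/c['f'],(v-c['cy'])/c['f'],1]);return c['M'][:3,3],d
def px(c,u,v,z=None):
    p,d=ray(c,u,v)
    s=c['range_z'][int(round(v)),int(round(u))] if z is None else (z-p[2])/d[2]
    return p+s*d
def proj(c,X):
    q=np.linalg.inv(c['M'])@np.append(X,1);return c['f']*q[0]/q[2]+c['cx'],c['f']*q[1]/q[2]+c['cy']
def st():
    o=env.get_obs();print({k:np.round(o[k],4).tolist() for k in ['time','eef_pos','ee_rot','force','ft_torque','grip_width','finger_force','joint_positions']})
E
python3 - <<'E'
from h import *
import pickle
for n in ['scene','top']:
    c=cam(n);cv2.imwrite(f'pics/{n}0.png',c['pixels']);pickle.dump(c,open(n+'.pkl','wb'));print(n,c['vfov'],c['M'].round(3).tolist())
st();print(env.grip_point_offset)
E
```

```text
scene 53.95157804508071 [[-0.801, 0.439, -0.407, 0.903], [0.599, 0.601, -0.529, 0.536], [0.012, -0.668, -0.744, 0.849], [0.0, 0.0, 0.0, 1.0]]
top 50.6547493067235 [[-0.024, -0.995, 0.097, 0.361], [-1.0, 0.023, -0.012, -0.006], [0.01, -0.098, -0.995, 1.341], [0.0, 0.0, 0.0, 1.0]]
{'time': 0.1, 'eef_pos': [0.1933, -0.5938, 0.2004], 'ee_rot': [0.9876, 0.1567, -0.0002, -0.0007], 'force': [-1.0646, 0.0906, 0.2701], 'ft_torque': [0.0344, -0.0012, 0.0161], 'grip_width': 0.0852, 'finger_force': 0.0, 'joint_positions': [1.1534, 0.4352, 0.025, 1.574, -0.0116, 1.134, -0.0751]}
0.0187
```

View pics/top0.png

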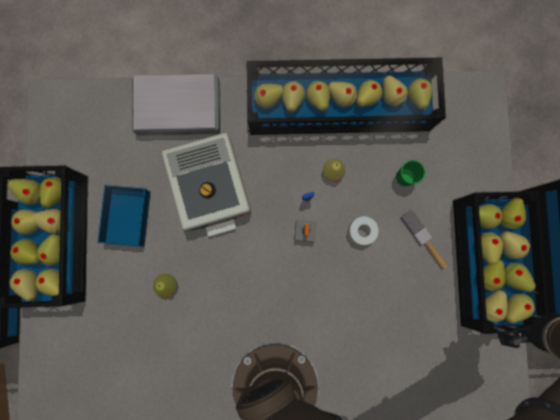

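View pics/scene0.png

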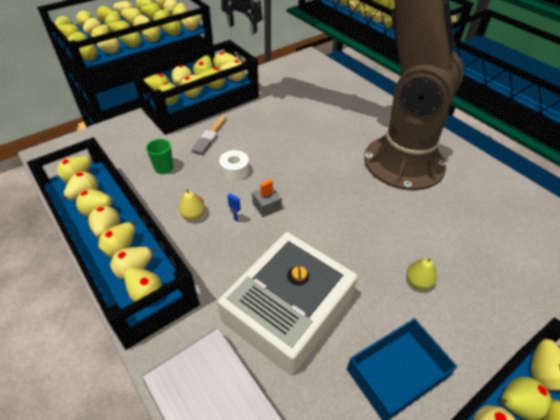

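Top view: the orange key stands in the grey block at (306,231), and the brass stud is on the printer at (207,190). Candidates for the key are the orange one at (306,231) and the blue look-alike at (308,196). I choose the orange one and check it in a crop.

```bash
python3 - <<'E'
from h import *
import pickle
c=pickle.load(open('top.pkl','rb'));s=pickle.load(open('scene.pkl','rb'))
im=c['pixels']
a=cv2.resize(im[206:256,281:331],(400,400),interpolation=cv2.INTER_CUBIC)
b=cv2.resize(im[165:215,182:232],(400,400),interpolation=cv2.INTER_CUBIC)
cv2.imwrite('pics/crop1.png',np.hstack([a,b]))
for n,u,v in [('key',306,231),('blk',298,238),('blue',308,196),('stud',207,190),('cover',222,200)]: print(n,px(c,u,v).round(4))
for n,u,v in [('key',267,188),('stud',299,273),('cover',300,300)]: print('scene',n,px(s,u,v).round(4))
for nm,q in (('top',c),('scene',s)):
    im=q['pixels'];h=cv2.cvtColor(im,cv2.COLOR_BGR2HSV)
    m=cv2.inRange(h,(5,170,120),(14,255,255))
    n,l,stt,ce=cv2.connectedComponentsWithStats(m)
    for i in range(1,n):
        if stt[i,4]>8: print(nm,stt[i],ce[i].round(1))
E
```

```text
key [ 0.4467 -0.0989  0.0931]
blk [ 0.4301 -0.0786  0.0441]
blue [ 0.5466 -0.1078  0.0904]
stud [0.5674 0.1767 0.1073]
cover [0.5395 0.136  0.0983]
scene key [ 0.4545 -0.0947  0.0759]
scene stud [0.5682 0.1795 0.1097]
scene cover [0.6039 0.2278 0.1019]
top [316  85   6   5  13] [318.3  86.8]
top [372  84   6   5  16] [374.3  85.9]
top [ 45 181   7   6  20] [ 48.  183.2]
top [ 22 189   7   6  18] [ 25.1 191.3]
top [496 213   5   6  19] [497.9 215.4]
top [515 216   6   6  20] [517.6 218.4]
top [ 14 218   5   6  17] [ 15.9 220.5]
top [305 224   4  11  41] [306.5 229.1]
top [492 239   7   6  24] [495.2 241.3]
top [522 245   5   6  12] [524.2 247.5]
top [ 12 247   6   6  18] [ 14.7 249.7]
top [ 40 253   6   6  18] [ 42.6 255.6]
top [516 269   7   7  19] [519.2 272. ]
top [ 38 277   6   7  21] [ 40.6 280. ]
top [ 13 278   7   6  17] [ 15.9 280.9]
top [494 278   6   6  17] [496.6 280.6]
top [525 304   6   6  18] [527.8 306.6]
top [496 309   7   6  14] [499.  311.4]
scene [199  61   4   4  12] [200.5  62.7]
scene [234  60   5   3  12] [236.2  61.1]
scene [213  66   5   4  13] [215.2  67.7]
scene [185  76   4   4  13] [186.3  77.4]
scene [ 62 159   7   5  14] [ 65.4 161.6]
scene [ 76 172   7   5  19] [ 79.  173.6]
scene [261 180  11  17 148] [266.1 187.7]
scene [ 80 190   7   6  21] [ 83.4 192.2]
scene [ 96 206   8   6  22] [ 99.6 208.5]
scene [105 230   8   8  26] [108.2 233.4]
scene [118 251   8   8  28] [121.4 254.3]
scene [140 277   9   8  30] [143.8 280.6]
scene [538 385  10  10  36] [542.7 389.7]
scene [494 412  13   8  28] [499.7 414.8]
```

View pics/crop1.png

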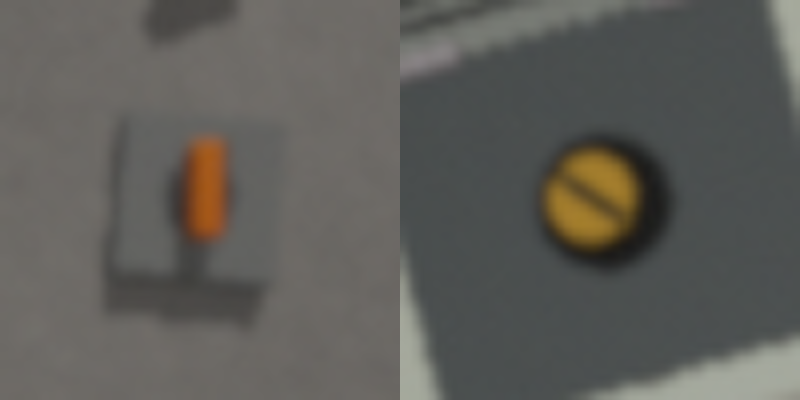

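The crop shows the key grip orange, standing in the grey block, with its long axis about along world x. The stud slot runs from about (565,175) to (625,215), which puts its yaw near 56°. I'll move over the key.

>>> play_rows(motion=[0, 0, 0.75, 0, 0, 0, 1, 0, 0, 0.75, 0, 0, 0, 1, 0, 0, 0.75, 0, 0, 0, 1, 0, 0, 0.75, 0, 0, 0, 1, 0, 0, 0, 0.32, -0.62, 0, 1, 0, 0, 0, 0.32, -0.62, 0, 1, 0, 0, 0, 0.32, -0.62, 0, 1, 0, 0, 0, 0.32, -0.62, 0, 1, 0, 0, 0, 0.32, -0.62, 0, 1, 0, 0, 0, 0.32, -0.62, 0, 1, 0, 0, 0, 0.32, -0.62, 0, 1, 0, 0, 0, 0.32, -0.62, 0, 1])

```text
time: 1.1
eef_pos: [0.296, -0.3944, 0.2009]
ee_rot: [1.0, 0.0, -0.0, -0.0]
force: [1.6, -0.2, -0.8]
grip_width: 0.0857
finger_force: 0.0
```

>>> play_rows(motion=[0, 0, 0, 0.32, -0.62, 0, 1, 0, 0, 0, 0.32, -0.62, 0, 1, 0, 0, 0, 0.32, -0.62, 0, 1, 0, 0, 0, 0.32, -0.62, 0, 1, 0, 0, 0, 0.32, -0.62, 0, 1, 0, 0, 0, 0.32, -0.62, 0, 1, 0, 0, 0, 0.32, -0.62, 0, 1, 0, 0, 0, 0.32, -0.62, 0, 1, 0, 0, 0, 0.32, -0.62, 0, 1, 0, 0, 0, 0.32, -0.62, 0, 1, 0, 0, 0, 0.32, -0.62, 0, 1, 0, 0, 0, 0, 0, 0, 1])

```text
time: 2.1
eef_pos: [0.4386, -0.1176, 0.2011]
ee_rot: [1.0, 0.004, 0.001, -0.001]
force: [0.9, -0.1, -0.2]
grip_width: 0.0857
finger_force: 0.0
```

```bash
python3 - <<'E'
from h import *
c=cam('wrist');cv2.imwrite('pics/w1.png',c['pixels']);import pickle;pickle.dump(c,open('w1.pkl','wb'))
print(c['M'].round(3).tolist(),np.array(c['hand_eye']).round(3).tolist(),c['vfov'],c['cx'],c['cy']);st()
E
```

```text
[[0.008, -0.95, -0.312, 0.52], [-1.0, -0.009, -0.0, -0.117], [-0.003, 0.312, -0.95, 0.374], [0.0, 0.0, 0.0, 1.0]] [[0.001, -0.95, -0.313, 0.081], [1.0, 0.001, 0.0, -0.0], [0.0, -0.313, 0.95, -0.172], [0.0, 0.0, 0.0, 1.0]] 65.73659660731171 279.14274917334234 210.28095210058467
{'time': 2.15, 'eef_pos': [0.4373, -0.1202, 0.201], 'ee_rot': [1.0, 0.0029, 0.0, -0.0004], 'force': [-0.9009, -0.1269, -0.6228], 'ft_torque': [-0.0094, 0.0059, 0.0245], 'grip_width': 0.0852, 'finger_force': 0.0, 'joint_positions': [0.3536, 0.1718, -0.2321, 1.9548, 0.0451, 1.02, -1.4639]}
```

View pics/w1.png

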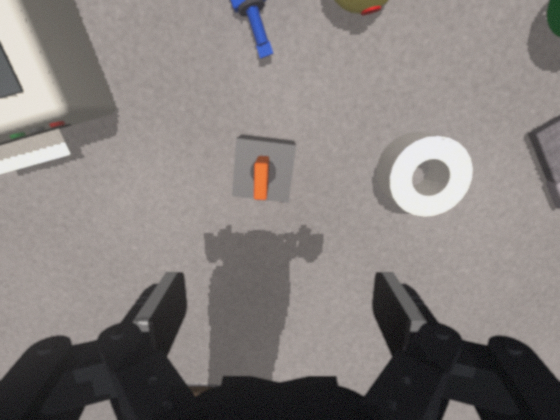

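The wrist view shows the orange key at (262,178) in its grey block, with the roll well to the right at (430,176). I'll fit the grip and block from the depth data.

```bash
cat >> h.py <<'E'
def cloud(c):
    v,u=np.mgrid[0:420,0:560];z=c['range_z']
    P=np.stack([(u-c['cx'])/c['f']*z,(v-c['cy'])/c['f']*z,z],-1)
    return P@c['M'][:3,:3].T+c['M'][:3,3]
def rect(P):
    r=cv2.minAreaRect(P[:,:2].astype(np.float32)*1000);return np.round(r[0],1),np.round(r[1],1),round(r[2],1)
E
python3 - <<'E'
from h import *
import pickle
c=pickle.load(open('w1.pkl','rb'));P=cloud(c);h=cv2.cvtColor(c['pixels'],cv2.COLOR_BGR2HSV)
m=(cv2.inRange(h,(3,150,80),(18,255,255))>0);m[:, :200]=0;m[:130]=0;m[230:]=0
Q=P[m];print(len(Q),Q.min(0),Q.max(0));T=Q[Q[:,2]>np.percentile(Q[:,2],90)-.006];print('grip top',len(T),T.mean(0).round(4),rect(T))
b=np.zeros((420,560),bool);b[125:215,220:310]=1
B=P[b&(abs(P[...,2]-.046)<.006)];print('block',len(B),B.mean(0).round(4),rect(B))
for u,v in [(239,136),(295,143),(290,201),(234,195)]: print(px(c,u,v,.046).round(4))
for u,v in [(258,157),(268,157),(267,200),(255,199)]: print(px(c,u,v,.094).round(4))
E
```

```text
525 [ 0.43890052 -0.11698556  0.04926431] [ 0.51976034 -0.09135941  0.37365828]
grip top 478 [ 0.4559 -0.1004  0.094 ] (array([ 479.7, -104. ]), array([13.7, 83.2]), 81.4)
block 2813 [ 0.4569 -0.1008  0.0459] (array([ 454. , -100.3]), array([60.1, 60.4]), 83.8)
[ 0.489  -0.0768  0.046 ]
[ 0.4827 -0.1322  0.046 ]
[ 0.4226 -0.1284  0.046 ]
[ 0.4286 -0.0697  0.046 ]
[ 0.476  -0.0985  0.094 ]
[ 0.476  -0.1071  0.094 ]
[ 0.4375 -0.1061  0.094 ]
[ 0.4384 -0.0953  0.094 ]
```

>>> play_rows(motion=[0, 0, 0.5, 0.44, -0.53, 0, 1, 0, 0, 0, 0, 0, 0.5, 1, 0, 0, 0, 0, 0, 0.5, 1, 0, 0, 0, 0, 0, 0.3, 1, 0, 0, 0, 0, 0, 0, 1, 0, 0, 0, 0, 0, 0, 1, 0, 0, 0, 0, 0, 0, 1])

```text
time: 2.73
eef_pos: [0.4542, -0.1025, 0.1498]
ee_rot: [1.0, -0.026, 0.0, 0.0]
force: [0.6, 0.5, 0.5]
grip_width: 0.0854
finger_force: 0.0
```

>>> play_rows(motion=[0, 0, 0, 0.02, -0.05, 0.5, 1, 0, 0, 0, 0, 0, 0.5, 1, 0, 0, 0, 0, 0, 0.5, 1, 0, 0, 0, 0, 0, 0.5, 1, 0, 0, 0, 0, 0, 0.35, 1, 0, 0, 0, 0, 0, 0, 1, 0, 0, 0, 0, 0, 0, 0.4, 0, 0, 0, 0, 0, 0, 0, 0, 0, 0, 0, 0, 0, 0, 0, 0, 0, 0, 0, 0, 0, 0, 0, 0, 0, 0, 0, 0, 0, 0, 0, 0, 0, 0, 0])

```text
time: 3.73
eef_pos: [0.4552, -0.0999, 0.0556]
ee_rot: [1.0, -0.026, 0.0, 0.0]
force: [-0.4, -0.6, 0.1]
grip_width: 0.0124
finger_force: 0.3
```

>>> play_rows(motion=[0, 0, 0, 0, 0, 0, 0, 0, 0, 0, 0, 0, 0, 0, 0, 0, 0, 0, 0, 0, 0])

```text
time: 3.98
eef_pos: [0.4553, -0.1001, 0.0557]
ee_rot: [1.0, -0.026, 0.0, 0.0]
force: [-1.5, -0.3, 6.3]
grip_width: 0.0101
finger_force: 59.7
```

>>> play_rows(motion=[0, 0, 0, 0, 0, -0.2, 0, 0, 0, 0, 0, 0, -0.5, 0, 0, 0, 0, 0, 0, -0.6, 0, 0, 0, 0, 0, 0, -0.6, 0, 0, 0, 0, 0, 0, -0.6, 0, 0, 0, 0, 0, 0, -0.6, 0, 0, 0, 0, 0, 0, -0.6, 0, 0, 0, 0, 0, 0, -0.4, 0, 0, 0, 0, 0, 0, 0, 0, 0, 0, 0, 0, 0, 0, 0])

```text
time: 4.82
eef_pos: [0.4552, -0.0998, 0.2199]
ee_rot: [1.0, -0.026, 0.001, 0.0]
force: [0.5, -0.1, -1.9]
grip_width: 0.0099
finger_force: 58.8
```

>>> play_rows(motion=[0, 0, 0, 0.165, -0.577, 0, 0, 0, 0, 0, 0.165, -0.577, 0, 0, 0, 0, 0, 0.165, -0.577, 0, 0, 0, 0, 0, 0.165, -0.577, 0, 0, 0, 0, 0, 0.165, -0.577, 0, 0, 0, 0, 0, 0.165, -0.577, 0, 0, 0, 0, 0, 0.165, -0.577, 0, 0, 0, 0, 0, 0.165, -0.577, 0, 0, 0, 0, 0, 0.165, -0.577, 0, 0, 0, 0, 0, 0.165, -0.577, 0, 0, 0, 0, 0, 0, 0, 0, 0])

```text
time: 5.73
eef_pos: [0.5324, 0.1327, 0.2176]
ee_rot: [1.0, -0.023, -0.001, -0.001]
force: [0.1, 0.1, -0.5]
grip_width: 0.01
finger_force: 58.8
```

>>> play_rows(motion=[0, 0, -0.9, 0, 0, 0, 0, 0, 0, -0.9, 0, 0, 0, 0, 0, 0, -0.9, 0, 0, 0, 0, 0, 0, -0.9, 0, 0, 0, 0, 0, 0, -0.9, 0, 0, 0, 0, 0, 0, -0.9, 0, 0, 0, 0, 0, 0, -0.9, 0, 0, 0, 0, 0, 0, -0.9, 0, 0, 0, 0, 0, 0, -0.9, 0, 0, 0, 0, 0, 0, -0.9, 0, 0, 0, 0, 0, 0, -0.8, 0, 0, 0, 0, 0, 0, 0, 0, 0, 0, 0])

```text
time: 6.73
eef_pos: [0.5319, 0.1266, 0.2177]
ee_rot: [0.883, 0.47, -0.001, -0.0]
force: [1.0, -0.2, -1.0]
grip_width: 0.01
finger_force: 58.8
```

```bash
python3 - <<'E'
from h import *
c=cam('wrist');cv2.imwrite('pics/w2.png',c['pixels']);import pickle;pickle.dump(c,open('w2.pkl','wb'))
st();print([np.round(proj(c,c['o']['eef_pos']-np.array([0,0,d])),1).tolist() for d in (0,.055)])
E
```

```text
{'time': 6.7833, 'eef_pos': [0.532, 0.1267, 0.2179], 'ee_rot': [0.884, 0.4675, -0.0011, -0.0004], 'force': [0.1441, 0.0135, -1.7293], 'ft_torque': [0.0236, -0.0032, 0.0231], 'grip_width': 0.01, 'finger_force': 58.8321, 'joint_positions': [0.0906, 0.3549, -0.5602, 1.7038, 0.2036, 1.1437, -1.1247]}
[[278.0, 250.2], [278.4, 218.3]]
```

View pics/w2.png

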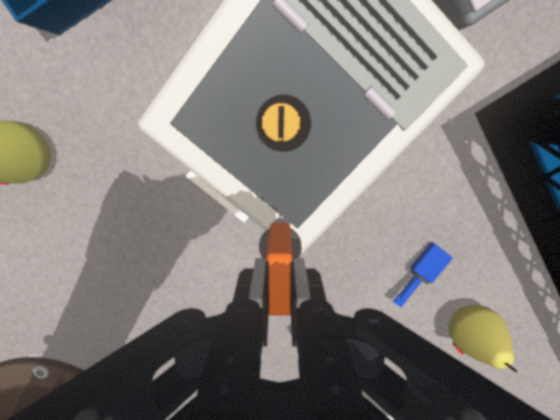

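The stud disc is at (281,122), with its slot almost vertical in the picture, so it is already lined up with the tool's x. The key is held upright at (280,270). I'll measure the disc centre and the slot angle.

```bash
cat > stud.py <<'E'
from h import *
import sys,pickle
def stud(c,box,ztop=.117):
    y0,y1,x0,x1=box
    h=cv2.cvtColor(c['pixels'],cv2.COLOR_BGR2HSV);m=cv2.inRange(h,(12,110,110),(32,255,255));k=np.zeros_like(m);k[y0:y1,x0:x1]=m[y0:y1,x0:x1]
    v,u=np.nonzero(k);hull=cv2.convexHull(np.stack([u,v],1).astype(np.int32))
    W=np.array([px(c,*p[0],ztop)[:2] for p in hull]);(cx,cy),r=cv2.minEnclosingCircle((W*1000).astype(np.float32))
    f=np.zeros_like(m);cv2.fillConvexPoly(f,hull,255);f=cv2.erode(f,np.ones((5,5)));s=(f>0)&(k==0)
    S=np.array([px(c,a,b,ztop)[:2] for b,a in zip(*np.nonzero(s))])*1000
    mu=S.mean(0);w,V=np.linalg.eigh(np.cov(S.T));d=V[:,1]
    P=cloud(c)[k>0];print('disc',round(cx,1),round(cy,1),'r',round(r,1),'slot mid',mu.round(1),'yaw',np.degrees(np.arctan2(d[1],d[0])).round(1),'z',np.median(P[:,2]).round(4))
    o=c['o'];x=Rn.from_quat(o['ee_rot']).as_matrix()[:,0];psi=np.arctan2(x[1],x[0]);e=mu-o['eef_pos'][:2]*1000
    n=np.array([-d[1],d[0]])
    print('tool yaw',np.degrees(psi).round(1),'slot mid in tool x,y mm',round(e@[np.cos(psi),np.sin(psi)],1),round(e@[np.sin(psi),-np.cos(psi)],1))
E
python3 - <<'E'
from stud import *
c=pickle.load(open('w2.pkl','rb'));stud(c,(90,155,250,315))
P=cloud(c);print(P[122,330],P[60,250])
h=cv2.cvtColor(c['pixels'],cv2.COLOR_BGR2HSV);m=cv2.inRange(h,(2,150,60),(18,255,255))>0;m[:215]=0;m[320:]=0;m[:,:255]=0;m[:,310:]=0
for v in range(220,316,8):
    q=np.nonzero(m[v])[0]
    if len(q): print(v,q.min(),q.max(),P[v,(q.min()+q.max())//2].round(4))
cv2.imwrite('pics/w2c.png',np.hstack([cv2.resize(c['pixels'][90:155,248:313],(400,400),interpolation=2),cv2.resize(c['pixels'][215:325,225:335],(400,400),interpolation=2)]))
E
```

```text
disc 570.4 180.9 r 16.3 slot mid [570.5 181.3] yaw 56.2 z 0.1164
tool yaw 56.1 slot mid in tool x,y mm 66.9 1.5
[0.60537684 0.15622005 0.09862042] [0.57635896 0.23452501 0.10071351]
228 271 288 [0.5413 0.1395 0.2231]
236 270 289 [0.541  0.1391 0.2331]
244 269 290 [0.5408 0.1388 0.2425]
252 268 290 [0.5411 0.1391 0.2525]
260 267 291 [0.5397 0.137  0.2556]
268 269 290 [0.537  0.1331 0.2544]
276 269 290 [0.5349 0.1299 0.2552]
284 268 290 [0.5327 0.1266 0.2556]
292 269 290 [0.5307 0.1236 0.2567]
300 269 290 [0.5275 0.1188 0.2547]
308 269 290 [0.526  0.1166 0.2573]
```

View pics/w2c.png

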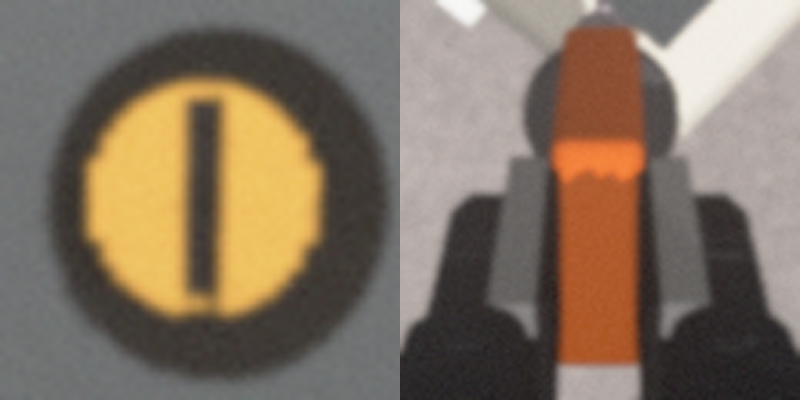

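>>> play_rows(motion=[0, 0, 0, 0.4, 0.03, 0, 0, 0, 0, 0, 0.5, 0, 0, 0, 0, 0, 0, 0.5, 0, 0, 0, 0, 0, 0, 0.3, 0, 0, 0, 0, 0, 0, 0, 0, 0.5, 0, 0, 0, 0, 0, 0, 0.4, 0, 0, 0, 0, 0, 0, 0, 0, 0, 0, 0, 0, 0, 0, 0, 0, 0, 0, 0, 0, 0, 0])

```text
time: 7.53
eef_pos: [0.5721, 0.1828, 0.1838]
ee_rot: [0.884, 0.468, 0.0, 0.0]
force: [0.7, 0.8, -0.2]
grip_width: 0.0102
finger_force: 58.8
```

```bash
python3 - <<'E'
from stud import *
c=cam('wrist');cv2.imwrite('pics/w3.png',c['pixels'][150:300,180:380].repeat(3,0).repeat(3,1));pickle.dump(c,open('w3.pkl','wb'))
st();o=c['o'];x=Rn.from_quat(o['ee_rot']).as_matrix()[:,:2];print(((np.array([.5705,.1813,.117])-o['eef_pos'])@x*1000).round(1), proj(c,[.5705,.1813,.117]))
E
```

```text
{'time': 7.5833, 'eef_pos': [0.5724, 0.1829, 0.1841], 'ee_rot': [0.8839, 0.4678, 0.0006, 0.0001], 'force': [0.4986, 0.5351, -0.7658], 'ft_torque': [-0.0002, 0.0261, -0.0377], 'grip_width': 0.0101, 'finger_force': 58.8129, 'joint_positions': [-0.022, 0.4694, -0.5439, 1.6234, 0.2632, 1.1214, -1.2302]}
[-2.2 -0.5] (np.float64(277.61790565068475), np.float64(215.97571259050687))
```

View pics/w3.png

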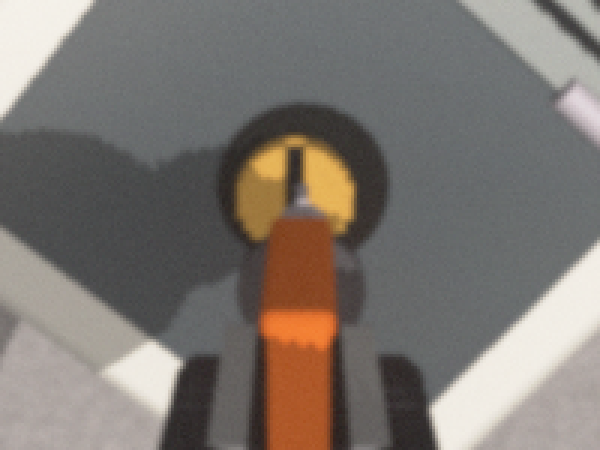

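The blade tip is at about (281,213) full-frame, slightly right of the slot at (278,205). I'll measure that offset finely.

```bash
python3 - <<'E'
from stud import *
c=pickle.load(open('w3.pkl','rb'));g=c['pixels'].astype(int);P=cloud(c)
for v in range(196,228,2): print(v,g[v,270:292].sum(1).tolist() if v<224 else '', P[v,276:286:3,2].round(3) )
E
```

```text
196 [189, 196, 231, 240, 285, 335, 370, 399, 403, 391, 370, 325, 277, 232, 222, 207, 199, 197, 157, 164, 155, 160] [0.11  0.11  0.111 0.102]
198 [288, 304, 328, 337, 346, 346, 361, 356, 347, 352, 335, 336, 340, 339, 318, 293, 285, 260, 243, 224, 188, 161] [0.11  0.11  0.115 0.112]
200 [422, 461, 470, 462, 424, 328, 226, 169, 163, 170, 243, 346, 444, 462, 467, 443, 421, 382, 343, 294, 256, 224] [0.11  0.11  0.116 0.116]
202 [497, 501, 495, 482, 440, 327, 219, 160, 137, 159, 234, 360, 459, 499, 494, 496, 496, 494, 466, 420, 377, 312] [0.111 0.111 0.117 0.117]
204 [495, 498, 499, 486, 427, 311, 205, 145, 136, 142, 228, 359, 467, 498, 502, 500, 498, 506, 497, 496, 474, 447] [0.11  0.11  0.117 0.118]
206 [500, 495, 497, 492, 423, 312, 194, 154, 151, 162, 226, 359, 462, 496, 503, 500, 499, 501, 491, 501, 496, 492] [0.11  0.111 0.116 0.116]
208 [479, 488, 484, 461, 387, 274, 176, 138, 146, 153, 227, 364, 465, 493, 502, 500, 498, 494, 496, 495, 503, 504] [0.11  0.11  0.117 0.116]
210 [364, 381, 375, 369, 303, 231, 166, 139, 149, 183, 254, 360, 454, 492, 496, 509, 497, 498, 497, 496, 498, 492
[... 235 characters left out ...]
08, 466, 496, 501, 494, 502, 498, 502, 498, 498] [0.11  0.136 0.135 0.117]
216 [339, 344, 333, 330, 299, 214, 168, 192, 287, 384, 452, 479, 485, 494, 502, 498, 498, 500, 499, 506, 503, 500] [0.111 0.14  0.14  0.116]
218 [343, 338, 344, 331, 294, 250, 235, 260, 312, 370, 415, 422, 427, 424, 428, 450, 476, 489, 493, 500, 505, 504] [0.111 0.141 0.141 0.117]
220 [334, 338, 336, 329, 309, 288, 293, 288, 299, 305, 307, 304, 310, 318, 339, 356, 389, 408, 429, 460, 466, 462] [0.144 0.145 0.145 0.143]
222 [319, 311, 301, 281, 275, 270, 271, 280, 282, 285, 281, 274, 270, 270, 296, 293, 307, 313, 319, 347, 352, 355] [0.147 0.149 0.149 0.148]
224  [0.182 0.183 0.182 0.182]
226  [0.186 0.185 0.185 0.185]
```

>>> play_rows(motion=[0, 0, 0, -0.025, -0.04, 0, 0, 0, 0, 0, 0, 0, 0.1, 0, 0, 0, 0, 0, 0, 0.1, 0, 0, 0, 0, 0, 0, 0.05, 0, 0, 0, 0, 0, 0, 0.025, 0, 0, 0, 0, 0, 0, 0.025, 0, 0, 0, 0, 0, 0, 0.025, 0, 0, 0, 0, 0, 0, 0, 0, 0, 0, 0, 0, 0, 0, 0])

```text
time: 8.33
eef_pos: [0.5701, 0.183, 0.1701]
ee_rot: [0.884, 0.468, -0.0, -0.0]
force: [0.5, 0.3, -1.2]
grip_width: 0.0093
finger_force: 58.8
```

>>> play_rows(motion=[0, 0, 0, 0, 0, 0.025, 0, 0, 0, 0, 0, 0, 0.025, 0, 0, 0, 0, 0, 0, 0.025, 0, 0, 0, 0, 0, 0, 0, 0])

```text
time: 8.67
eef_pos: [0.5699, 0.1828, 0.1668]
ee_rot: [0.884, 0.468, -0.0, 0.0]
force: [-0.2, -0.4, -1.6]
grip_width: 0.0102
finger_force: 58.8
```

>>> play_rows(motion=[0, 0, 0, 0, 0, 0.025, 0, 0, 0, 0, 0, 0, 0.025, 0, 0, 0, 0, 0, 0, 0.025, 0, 0, 0, 0, 0, 0, 0, 0])

```text
time: 9.0
eef_pos: [0.5703, 0.1831, 0.1644]
ee_rot: [0.884, 0.468, 0.0, 0.0]
force: [-0.4, -0.1, 2.0]
grip_width: 0.0097
finger_force: 59.2
```

>>> play_rows(motion=[0, 0, 0, 0, 0, 0.025, 0, 0, 0, 0, 0, 0, 0.025, 0, 0, 0, 0, 0, 0, 0, 0])

```text
time: 9.25
eef_pos: [0.5703, 0.183, 0.1623]
ee_rot: [0.884, 0.468, 0.0, 0.0]
force: [-0.5, 0.4, 4.0]
grip_width: 0.0096
finger_force: 59.5
```

>>> play_rows(motion=[0, 0, 0, 0, 0, 0.025, 0, 0, 0, 0, 0, 0, 0.02, 0, 0, 0, 0, 0, 0, 0, 0])

```text
time: 9.5
eef_pos: [0.5707, 0.1833, 0.1611]
ee_rot: [0.884, 0.468, 0.001, 0.0]
force: [-1.0, -0.4, 8.6]
grip_width: 0.0098
finger_force: 60.1
```

>>> play_rows(motion=[0, 0, 0, 0, 0, 0.015, 0, 0, 0, 0, 0, 0, 0, 0, 0, 0, 0, 0, 0, 0, 0])

```text
time: 9.75
eef_pos: [0.5709, 0.1834, 0.161]
ee_rot: [0.884, 0.468, 0.001, 0.0]
force: [-0.9, -1.1, 11.9]
grip_width: 0.0102
finger_force: 60.5
```

>>> play_rows(motion=[0, 0, 0.5, 0, 0, 0, 0, 0, 0, 0.5, 0, 0, 0, 0, 0, 0, 0.5, 0, 0, 0, 0, 0, 0, 0.5, 0, 0, 0, 0, 0, 0, 0, 0, 0, 0, 0])

```text
time: 10.17
eef_pos: [0.571, 0.1835, 0.161]
ee_rot: [0.928, 0.372, 0.001, 0.0]
force: [0.4, 0.1, 10.8]
grip_width: 0.0102
finger_force: 60.4
```

>>> play_rows(motion=[0, 0, 0.5, 0, 0, 0, 0, 0, 0, 0.5, 0, 0, 0, 0, 0, 0, 0.5, 0, 0, 0, 0, 0, 0, 0.5, 0, 0, 0, 0, 0, 0, 0.5, 0, 0, 0, 0, 0, 0, 0.5, 0, 0, 0, 0, 0, 0, 0.5, 0, 0, 0, 0, 0, 0, 0.5, 0, 0, 0, 0, 0, 0, 0.5, 0, 0, 0, 0, 0, 0, 0.5, 0, 0, 0, 0, 0, 0, 0.5, 0, 0, 0, 0, 0, 0, 0, 0, 0, 0, 0])

```text
time: 11.17
eef_pos: [0.5715, 0.1831, 0.161]
ee_rot: [0.996, 0.093, 0.002, -0.0]
force: [-0.0, -0.5, 10.2]
grip_width: 0.01
finger_force: 60.3
```

>>> play_rows(motion=[0, 0, 0.5, 0, 0, 0.017, 0, 0, 0, 0.5, 0, 0, 0, 0, 0, 0, 0, 0, 0, 0, 0])

```text
time: 11.42
eef_pos: [0.5718, 0.1831, 0.1608]
ee_rot: [0.999, 0.04, 0.002, -0.0]
force: [-0.8, -1.0, 13.4]
grip_width: 0.0101
finger_force: 60.7
```

>>> play_rows(motion=[0, 0, 0.5, 0, 0, 0, 0, 0, 0, 0.5, 0, 0, 0, 0, 0, 0, 0, 0, 0, 0, 0])

```text
time: 11.67
eef_pos: [0.5719, 0.1829, 0.1608]
ee_rot: [1.0, -0.012, 0.002, -0.0]
force: [0.2, -2.2, 13.3]
grip_width: 0.0098
finger_force: 60.7
```

Turned 57° so far with no drop. I'll go on in 6° steps.

>>> play_rows(motion=[0, 0, 0.5, 0, 0, 0, 0, 0, 0, 0.5, 0, 0, 0, 0, 0, 0, 0, 0, 0, 0, 0])

```text
time: 11.92
eef_pos: [0.5719, 0.1828, 0.1607]
ee_rot: [0.998, -0.064, 0.002, -0.0]
force: [1.0, -0.8, 12.0]
grip_width: 0.0098
finger_force: 60.5
```

>>> play_rows(motion=[0, 0, 0.5, 0, 0, 0, 0, 0, 0, 0, 0, 0, 0, 0, 0, 0, 0, 0, 0, 0, 0])

```text
time: 12.17
eef_pos: [0.5718, 0.1827, 0.1605]
ee_rot: [0.996, -0.089, 0.002, -0.0]
force: [1.3, -2.4, 10.8]
grip_width: 0.0098
finger_force: 60.5
```

>>> play_rows(motion=[0, 0, 0.25, 0, 0, 0.015, 0, 0, 0, 0.25, 0, 0, 0, 0, 0, 0, 0, 0, 0, 0, 0])

```text
time: 12.42
eef_pos: [0.5719, 0.1826, 0.1601]
ee_rot: [0.993, -0.116, 0.002, -0.0]
force: [0.6, -3.0, 12.5]
grip_width: 0.0098
finger_force: 60.6
```

>>> play_rows(motion=[0, 0, 0.25, 0, 0, 0, 0, 0, 0, 0.25, 0, 0, 0, 0, 0, 0, 0, 0, 0, 0, 0])

```text
time: 12.67
eef_pos: [0.5712, 0.1822, 0.1589]
ee_rot: [0.99, -0.142, 0.001, 0.0]
force: [2.0, -2.7, 3.9]
grip_width: 0.0101
finger_force: 59.5
```

Force fell and z dropped, so it has reached the catch. I'll follow it down.

>>> play_rows(motion=[0, 0, 0, 0, 0, 0.025, 0, 0, 0, 0, 0, 0, 0.025, 0, 0, 0, 0, 0, 0, 0.025, 0, 0, 0, 0, 0, 0, 0, 0])

```text
time: 13.0
eef_pos: [0.5713, 0.1828, 0.1563]
ee_rot: [0.99, -0.141, 0.001, -0.0]
force: [1.4, -2.5, 10.4]
grip_width: 0.01
finger_force: 60.3
```

>>> play_rows(motion=[0, 0, 0, 0, 0, 0.02, 0, 0, 0, 0, 0, 0, 0.01, 0, 0, 0, 0, 0, 0, 0, 0, 0, 0, 0, 0, 0, 0, 0])

```text
time: 13.33
eef_pos: [0.5718, 0.1831, 0.156]
ee_rot: [0.99, -0.141, 0.002, -0.001]
force: [2.0, -2.5, 17.0]
grip_width: 0.0098
finger_force: 61.1
```

>>> play_rows(motion=[0, 0, 0, 0, 0, -0.06, 0, 0, 0, 0, 0, 0, -0.05, 0, 0, 0, 0, 0, 0, -0.05, 0, 0, 0, 0, 0, 0, -0.1, 0, 0, 0, 0, 0, 0, -0.3, 0, 0, 0, 0, 0, 0, -0.5, 0, 0, 0, 0, 0, 0, -0.6, 0, 0, 0, 0, -0.6, 0, 0, 0, 0, 0, 0, -0.6, 0, 0, 0, 0, 0, 0, -0.6, 0, 0, 0, 0, 0, 0, 0, 0, 0, 0, 0, 0, 0, 0, 0, 0, 0])

```text
time: 14.33
eef_pos: [0.4994, 0.2042, 0.2208]
ee_rot: [0.99, -0.139, -0.0, -0.0]
force: [1.1, 0.5, -1.0]
grip_width: 0.01
finger_force: 58.9
```

```bash
python3 - <<'E'
from h import *
import pickle
c=cam('wrist');w=c['pixels'];pickle.dump(c,open('w4.pkl','wb'));s=cam('scene')
st();a=cv2.resize(w[60:360,130:430],(400,400));b=cv2.resize(s['pixels'][245:305,270:330],(400,400),interpolation=2)
cv2.imwrite('pics/w4.png',np.hstack([a,b]))
E
```

```text
{'time': 14.4333, 'eef_pos': [0.5012, 0.203, 0.2206], 'ee_rot': [0.9901, -0.1406, -0.0, -0.0], 'force': [-0.2116, -1.5207, -1.9737], 'ft_torque': [-0.0086, -0.0567, -0.0195], 'grip_width': 0.0098, 'finger_force': 58.8884, 'joint_positions': [-0.268, 0.3015, -0.2776, 1.7331, 0.0905, 1.1195, -2.4262]}
```

View pics/w4.png

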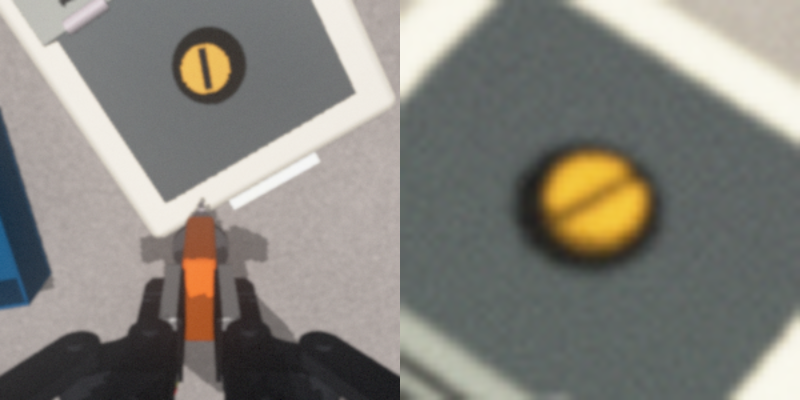

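The stud is turned, no red shows, and the key is held straight. Next I'll check the disc height and the key's pose in the hand.

```bash
python3 - <<'E'
from stud import *
for f in ('w2','w4'):
    c=pickle.load(open(f+'.pkl','rb'));P=cloud(c);h=cv2.cvtColor(c['pixels'],cv2.COLOR_BGR2HSV);R=Rn.from_quat(c['o']['ee_rot']).as_matrix()
    b=(cv2.inRange(h,(15,110,110),(32,255,255))>0)&(abs(P[...,2]-.113)<.01);cov=(abs(P[...,2]-.1)<.004)
    o=(cv2.inRange(h,(2,150,60),(18,255,255))>0)
    Q=(P[o]-c['o']['eef_pos'])@R; Q=Q[(abs(Q[:,0])<.03)&(abs(Q[:,1])<.01)&(Q[:,2]>-.06)&(Q[:,2]<.01)]
    print(f,'brass z',np.median(P[b][:,2]),'cover',np.median(P[cov][:,2]),'key top',np.percentile(Q[:,2],5).round(4),'y',((np.percentile(Q[:,1],2)+np.percentile(Q[:,1],98))/2).round(4),'x max',np.percentile(Q[:,0],97).round(4),'xmin',np.percentile(Q[:,0],3).round(4))
o=c['o'];x=R[:2,0];psi=np.arctan2(x[1],x[0]);print(np.degrees(psi))
# to stand: rotate to yaw -3
d=np.array([.4552,-.1001])-o['eef_pos'][:2];print(d,d@[np.cos(psi),np.sin(psi)]/.04,d@[np.sin(psi),-np.cos(psi)]/.04)
E
```

```text
w2 brass z 0.11655392117917374 cover 0.09939938220509573 key top -0.0388 y 0.0008 x max 0.0161 xmin -0.0148
w4 brass z 0.10858130154624171 cover 0.09944725178428793 key top -0.039 y -0.0005 x max 0.016 xmin -0.015
-16.00381208870015
[-0.04418892 -0.30429064] 1.0354256607107524 7.61700754068105
```

>>> play_rows(motion=[0, 0, 0, 0.09, 0.6, 0, 0, 0, 0, 0, 0.09, 0.64, 0, 0, 0, 0, 0, 0.09, 0.64, 0, 0, 0, 0, 0, 0.09, 0.64, 0, 0, 0, 0, 0, 0.09, 0.64, 0, 0, 0, 0, 0, 0.09, 0.64, 0, 0, 0, 0, 0, 0.09, 0.64, 0, 0, 0, 0, 0, 0.09, 0.64, 0, 0, 0, 0, 0, 0.09, 0.64, 0, 0, 0, 0, 0, 0.09, 0.64, 0, 0, 0, 0, 0, 0.09, 0.64, 0, 0, 0, 0, 0, 0.04, 0.5, 0, 0])

```text
time: 15.43
eef_pos: [0.4571, -0.0996, 0.2205]
ee_rot: [0.99, -0.142, 0.0, 0.0]
force: [0.4, 0.6, -1.2]
grip_width: 0.0103
finger_force: 58.9
```

>>> play_rows(motion=[0, 0, -0.72, 0, 0, 0, 0, 0, 0, -0.72, 0, 0, 0, 0, 0, 0, -0.72, 0, 0, 0, 0, 0, 0, 0, 0, 0, 0, 0, 0, 0, 0, 0, 0, 0, 0])

```text
time: 15.85
eef_pos: [0.4573, -0.0971, 0.2205]
ee_rot: [1.0, -0.03, -0.0, -0.0]
force: [1.1, 0.2, -0.9]
grip_width: 0.0099
finger_force: 58.9
```

>>> play_rows(motion=[0, 0, 0, -0.048, 0.078, 0.4, 0, 0, 0, 0, 0, 0, 0.6, 0, 0, 0, 0, 0, 0, 0.6, 0, 0, 0, 0, 0, 0, 0.6, 0, 0, 0, 0, 0, 0, 0.5, 0, 0, 0, 0, 0, 0, 0, 0, 0, 0, 0, 0, 0, 0, 0])

```text
time: 16.43
eef_pos: [0.4544, -0.0996, 0.1123]
ee_rot: [1.0, -0.029, -0.001, -0.0]
force: [0.5, 0.7, 0.2]
grip_width: 0.0097
finger_force: 58.9
```

Within 1 mm of the grasp pose. I'll lower it gently.

>>> play_rows(motion=[0, 0, 0, 0.015, 0.01, 0.2, 0, 0, 0, 0, 0, 0, 0.2, 0, 0, 0, 0, 0, 0, 0.2, 0, 0, 0, 0, 0, 0, 0.2, 0, 0, 0, 0, 0, 0, 0.2, 0, 0, 0, 0, 0, 0, 0.2, 0, 0, 0, 0, 0, 0, 0, 0])

```text
time: 17.02
eef_pos: [0.4544, -0.0999, 0.063]
ee_rot: [1.0, -0.028, -0.001, -0.0]
force: [0.0, -0.0, -1.7]
grip_width: 0.0099
finger_force: 58.9
```

>>> play_rows(motion=[0, 0, 0, 0, 0, 0.08, 0, 0, 0, 0, 0, 0, 0.07, 0, 0, 0, 0, 0, 0, 0.02, 0, 0, 0, 0, 0, 0, 0.01, 0, 0, 0, 0, 0, 0, 0, 0])

```text
time: 17.43
eef_pos: [0.4556, -0.1001, 0.0575]
ee_rot: [1.0, -0.028, 0.0, 0.0]
force: [-0.2, -0.2, -0.8]
grip_width: 0.0096
finger_force: 59.0
```

>>> play_rows(motion=[0, 0, 0, 0, 0, 0.025, 0, 0, 0, 0, 0, 0, 0.015, 0, 0, 0, 0, 0, 0, 0, 0, 0, 0, 0, 0, 0, 0, 0])

```text
time: 17.77
eef_pos: [0.4555, -0.1001, 0.0559]
ee_rot: [1.0, -0.028, 0.0, 0.0]
force: [-0.0, -0.5, -1.5]
grip_width: 0.0099
finger_force: 59.0
```

>>> play_rows(motion=[0, 0, 0, 0, 0, 0.01, 0, 0, 0, 0, 0, 0, 0, 0, 0, 0, 0, 0, 0, 0, 0.2, 0, 0, 0, 0, 0, 0, 0.5, 0, 0, 0, 0, 0, 0, 1, 0, 0, 0, 0, 0, 0, 1, 0, 0, 0, 0, 0, 0, 1, 0, 0, 0, 0, 0, 0, 1, 0, 0, 0, 0, 0, 0, 1])

```text
time: 18.52
eef_pos: [0.4555, -0.1, 0.0554]
ee_rot: [1.0, -0.028, -0.0, 0.0]
force: [0.4, -0.4, 0.3]
grip_width: 0.0852
finger_force: 0.0
```

>>> play_rows(motion=[0, 0, 0, 0, 0, -0.2, 1, 0, 0, 0, 0, 0, -0.4, 1, 0, 0, 0, 0, 0, -0.6, 1, 0, 0, 0, 0, 0, -0.6, 1, 0, 0, 0, 0, 0, -0.6, 1, 0, 0, 0, 0, 0, -0.6, 1, 0, 0, 0, 0, 0, -0.6, 1, 0, 0, 0, 0, 0, 0, 1, 0, 0, 0, 0, 0, 0, 1])

```text
time: 19.27
eef_pos: [0.4563, -0.1002, 0.2012]
ee_rot: [1.0, -0.028, 0.002, 0.0]
force: [-0.1, 1.3, -0.0]
grip_width: 0.0854
finger_force: 0.0
```

```bash
python3 - <<'E'
from h import *
c=cam('wrist');cv2.imwrite('pics/w5.png',c['pixels']);P=cloud(c);h=cv2.cvtColor(c['pixels'],cv2.COLOR_BGR2HSV);st()
o=(cv2.inRange(h,(2,150,60),(18,255,255))>0)&(P[...,2]>.04)&(P[...,2]<.11)&(abs(P[...,0]-.455)<.04)&(abs(P[...,1]+.1)<.04)
Q=P[o];z=np.percentile(Q[:,2],90);T=Q[Q[:,2]>z-.004];print(z,T.mean(0),rect(T))
E
```

```text
{'time': 19.3167, 'eef_pos': [0.4555, -0.1001, 0.2], 'ee_rot': [0.9996, -0.028, 0.0006, 0.0001], 'force': [0.0325, 0.3659, 0.1315], 'ft_torque': [0.087, -0.0699, -0.0248], 'grip_width': 0.0856, 'finger_force': 0.0, 'joint_positions': [0.2178, 0.1861, -0.1354, 1.9369, 0.0295, 1.0193, -1.5575]}
0.09436308926084111 [ 0.45602066 -0.10029914  0.09342547] (array([ 455.4, -100.5]), array([10.8, 32.3]), 86.6)
```

View pics/w5.png

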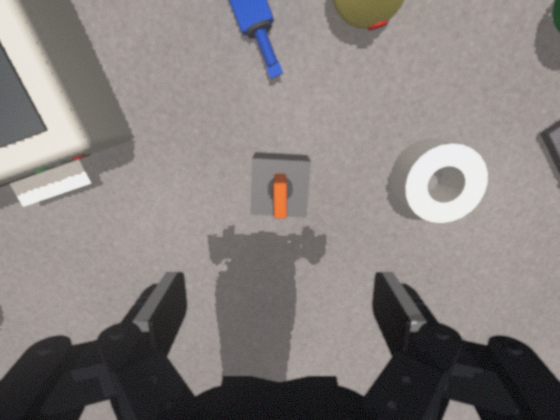

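The key stands upright and fully seated at (280,195), its top at 0.094 m. The gripper is open and clear of it.

```bash
python3 -c "
from workcell import env
print(env.finish_job())"
```

```text
the job is handed in; nothing more can be done
None
```

The job is handed in, though no verdict came back: the stud measured 8 mm down in its catch after about 72° of clockwise turn (at most about 18 N read at the wrist), and the orange key is back upright, fully down in its stand and released.

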